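# Pack the gap under the pump foot

## Robot

A 6-joint arm with a two-finger parallel gripper is mounted at the origin on the work surface. World frame = base frame: x ahead of the robot, y to its left, z up, the work surface at z = 0. Lengths are in mm, angles in rad, forces in N, time in s.
With the tool pointing down it reaches from about 325 to 875 mm from the base axis. Payload 4.4 kg.
Tool frame: the origin (TCP) lies at the very end of the fingers, on their centre line; the grasp point (between the pads) lies 19 mm behind it; z points along the fingers, y is the line along which they close (so a half turn about z gives the same grasp; the last joint's range is limited). The gripper opens to 85 mm and grips with 20 to 120 N. Pads are 22 mm wide; open, the fingers measure 114 mm over their backs; the gripper's body (76 mm by 85 mm) begins 54 mm behind the grasp point. The pads swing forward as they close: fully open they stand 13 mm farther back than shut.
Start: joints at [1.083, 0.207, 1.542, -0, 1.393, -0.15], TCP at [190.029, 542.694, 231.282] pointing down, gripper open.
Joint ranges: [-2.73, 2.73], [-0.86, 2.22], [0.23, 2.46], [-1.11, 4.25], [0.08, 2.63], [-2.82, 2.82]. Speed limits (rad/s): [2.79, 2.79, 3.14, 3.14, 3.14, 3.14].

## Interface

Orientations are given as a unit quaternion [w, x, y, z].
In Python, from bench import bot gives the robot as it stands.
- The arm moves only by the shell command python3 nudge.py FILE, which reads ROWS from the file FILE. ROWS is one flat JSON list of numbers that holds 1 to 8 rows one after another, with no inner brackets; each row has 5 numbers: dx, dy, dz in mm, then a turn about the tool's z in rad, then the finger opening in mm; each row is the pose to reach, as a shift and turn from the pose commanded when the command began, along the tool's axes at that moment; what a row does not reach only later rows make up. A row lasts 1/10 s, in which the tool goes at most 50 mm and 0.15 rad, less where a joint would pass 70% of its speed; a pose out of reach is approached as far as the arm can. The fingers move at their own pace and stop on an object; the grip force is fixed at half the most. Time passes only in rows, so rows that do not move let the fingers close. It prints the time, the measured TCP pose, the force, the opening and the grip force at its end. Input that does not fit is refused with a message, and nothing moves.
- bot.read_state(): the state, without advancing time (a new reading comes with each control period).
- bot.camera(name): name is "scene" or "side" or "wrist"; returns a dict with "img" (480x640x3 uint8, red, green, blue), "camera_matrix" (3x3 intrinsics, pixels), "rvec" (rotation vector, rad) and "tvec" (3), from world to camera coordinates, as OpenCV has them. Camera axes: x right, y down, z forward; pixel columns grow to the right and rows downward; lengths in mm; the calibration is good to about 2 mm. A picture is of the moment at which its call begins. There is no depth.
- bot.job_done(): hands the job in; it is judged then, once.
The state is a dict: "time_s": time; "joints": joint angles; "dq": joint speeds; "tau": joint torques, N m; "ee_pos": TCP position; "tcp_rot": TCP orientation; "force": force on the tool from outside, world axes, zero at the start; "wrist_torque": the same for the moment, N m; "grip_width": finger opening in mm; "gripper_force": force on a finger pad.
Only numpy, scipy, OpenCV 4.12 (cv2) and the standard library are available. Lean on these libraries where they do the work, as an engineer would, in place of code of your own. Each camera call takes 0.05 s, during which the arm holds its last target. There are 200 camera calls.

## Task

Slide the slotted packing plates one on another into the gap under the pump's front foot, fully home around the stud, until there are enough that the foot, pressed down, bites on the stack instead of running to its stop. Finish while pressing the pump firmly down, so that the flat stack is held tight under the foot; do not let go. Keep any spare plates well clear of the stud and leave the other things on the bench where they are.

Things in the scene. Friction and masses are not known exactly. Their poses are not given: they have to be found in the camera images.
- packer1: Slotted aluminium packing plate, 116 x 44 x 10 mm, flat on the bench, 0.12 kg; all four alike. Origin: underside, in the slot, where the stud sits when home; +z up, +x to the open prong end. Prong tips x=+38 mm, slot 16 mm wide (y +-8) closed at x=-7, tail end x=-78. Centre of mass near x=-26. Grip across the 44 mm width near x=-62.
- packer2: Slotted aluminium packing plate, 116 x 44 x 10 mm, flat on the bench, 0.12 kg; all four alike. Origin: underside, in the slot, where the stud sits when home; +z up, +x to the open prong end. Prong tips x=+38 mm, slot 16 mm wide (y +-8) closed at x=-7, tail end x=-78. Centre of mass near x=-26. Grip across the 44 mm width near x=-62.
- packer3: Slotted aluminium packing plate, 116 x 44 x 10 mm, flat on the bench, 0.12 kg; all four alike. Origin: underside, in the slot, where the stud sits when home; +z up, +x to the open prong end. Prong tips x=+38 mm, slot 16 mm wide (y +-8) closed at x=-7, tail end x=-78. Centre of mass near x=-26. Grip across the 44 mm width near x=-62.
- packer4: Slotted aluminium packing plate, 116 x 44 x 10 mm, flat on the bench, 0.12 kg; all four alike. Origin: underside, in the slot, where the stud sits when home; +z up, +x to the open prong end. Prong tips x=+38 mm, slot 16 mm wide (y +-8) closed at x=-7, tail end x=-78. Centre of mass near x=-26. Grip across the 44 mm width near x=-62.
- pad: Fixed steel pad under the pump's front foot; height varies. Origin: centre of its top face, on the axis of an 8 mm stud rising 45 mm into the foot. Top face spans x -40 to +38 mm, y +-33. +x points from the open front (where packers slide in) to the motor. Packer home: its origin over this one, axes alike.
- pump: Pump with round green motor (80 mm diameter, from x=20 mm back) on a steel saddle. Origin: flat underside of its front foot, on the stud's axis; +x along the motor, +z up. The gap is from pad up to here, 23 to 42 mm as found. It slides straight down on springs at most 13 mm to a hard stop; springs push back 1 N at the top, 2.5 N at the stop.
- foot_front (a point): Middle of the lower front edge of the pump's foot plate, 30 mm in front of the stud. The plate is 12 mm thick, 70 mm wide (y), and level; packers enter below this edge, heading along the pump's +x. The frame's two posts stand 95 to 145 mm behind the stud, 57 to 75 mm either side, 157 mm high above the bench. Moves with the pump.
- press_top (a point): Centre of the flat top of the black terminal box on the motor (56 x 44 mm), 55 mm behind the stud, 115 mm above the foot's underside: a good place to press the pump down, with about 15 N. Moves with the pump; axes as pump.
- ball_valve: Steel ball valve with a flat lever, about 75 mm long, 52 mm high. Bystander. Origin: its underside's centre, or near its middle.
- spray_can: Spray can, 60 mm diameter, 190 mm tall, standing. Bystander. Origin: its underside's centre, or near its middle.
- paste_pot: Open white pot, 84 mm diameter, 65 mm tall. Bystander. Origin: its underside's centre, or near its middle.
- wrench: Wrench lying flat, about 200 mm long, under 20 mm high. Bystander. Origin: its underside's centre, or near its middle.
- tape_reel: White reel, 52 mm diameter, 14 mm high, lying flat. Bystander. Origin: its underside's centre, or near its middle.
- brass_collar: Brass collar, 34 mm diameter, 20 mm high. Bystander. Origin: its underside's centre, or near its middle.
- screwdriver: Screwdriver lying flat, about 200 mm long, under 40 mm high. Bystander. Origin: its underside's centre, or near its middle.

How it is judged (in metres and radians):
On the way:
1. a first packing plate lies fully home around the stud (((horizontal distance between packer1 and pad below 0.01 m and angle between packer1's own z axis and vertical below 0.06 rad and z of packer1 in the frame of pad above -0.004 m) or (horizontal distance between packer2 and pad below 0.01 m and angle between packer2's own z axis and vertical below 0.06 rad and z of packer2 in the frame of pad above -0.004 m) or (horizontal distance between packer3 and pad below 0.01 m and angle between packer3's own z axis and vertical below 0.06 rad and z of packer3 in the frame of pad above -0.004 m) or (horizontal distance between packer4 and pad below 0.01 m and angle between packer4's own z axis and vertical below 0.06 rad and z of packer4 in the frame of pad above -0.004 m))), for 0.2 s.
At the end, for the whole second after the job is handed in: The robot presses on the still pump (over 3 N); foot and pad each bear on a packer with over 2 N; each packer is home (within 10 mm of the stud in plan, flat within 0.06 rad) or over 60 mm from the stud, and no finger touches one (((contact force between pump and packer1 above 2 N and (horizontal distance between packer1 and pad below 0.01 m and angle between packer1's own z axis and vertical below 0.06 rad and z of packer1 in the frame of pad above -0.004 m)) or (contact force between pump and packer2 above 2 N and (horizontal distance between packer2 and pad below 0.01 m and angle between packer2's own z axis and vertical below 0.06 rad and z of packer2 in the frame of pad above -0.004 m)) or (contact force between pump and packer3 above 2 N and (horizontal distance between packer3 and pad below 0.01 m and angle between packer3's own z axis and vertical below 0.06 rad and z of packer3 in the frame of pad above -0.004 m)) or (contact force between pump and packer4 above 2 N and (horizontal distance between packer4 and pad below 0.01 m and angle between packer4's own z axis and vertical below 0.06 rad and z of packer4 in the frame of pad above -0.004 m))) and ((contact force between pad and packer1 above 2 N and (horizontal distance between packer1 and pad below 0.01 m and angle between packer1's own z axis and vertical below 0.06 rad and z of packer1 in the frame of pad above -0.004 m)) or (contact force between pad and packer2 above 2 N and (horizontal distance between packer2 and pad below 0.01 m and angle between packer2's own z axis and vertical below 0.06 rad and z of packer2 in the frame of pad above -0.004 m)) or (contact force between pad and packer3 above 2 N and (horizontal distance between packer3 and pad below 0.01 m and angle between packer3's own z axis and vertical below 0.06 rad and z of packer3 in the frame of pad above -0.004 m)) or (contact force between pad and packer4 above 2 N and (horizontal distance between packer4 and pad below 0.01 m and angle between packer4's own z axis and vertical below 0.06 rad and z of packer4 in the frame of pad above -0.004 m))) and ((horizontal distance between packer1 and pad below 0.01 m and angle between packer1's own z axis and vertical below 0.06 rad and z of packer1 in the frame of pad above -0.004 m) or horizontal distance between packer1 and pad above 0.06 m) and ((horizontal distance between packer2 and pad below 0.01 m and angle between packer2's own z axis and vertical below 0.06 rad and z of packer2 in the frame of pad above -0.004 m) or horizontal distance between packer2 and pad above 0.06 m) and ((horizontal distance between packer3 and pad below 0.01 m and angle between packer3's own z axis and vertical below 0.06 rad and z of packer3 in the frame of pad above -0.004 m) or horizontal distance between packer3 and pad above 0.06 m) and ((horizontal distance between packer4 and pad below 0.01 m and angle between packer4's own z axis and vertical below 0.06 rad and z of packer4 in the frame of pad above -0.004 m) or horizontal distance between packer4 and pad above 0.06 m) and contact force between the fingers and packer1 below 0.5 N and contact force between the fingers and packer2 below 0.5 N and contact force between the fingers and packer3 below 0.5 N and contact force between the fingers and packer4 below 0.5 N and contact force between any of the fingers, the arm and pump above 3 N and linear speed of pump below 0.01 m/s); the arm keeps its last pose, push and grip.
It fails at once if one of the other things on the bench is moved over 50 mm (distance of any of ball_valve, spray_can, paste_pot, wrench, tape_reel, brass_collar, screwdriver from where it was at the start of the episode above 0.05 m).
It also fails if it takes over 72 s, if anything falls off the work surface, if the arm or the gripper's body presses on something with over 40 N, if the wrist force passes 120 N, or if a joint passes its speed limit or range.

## Working session

There is one attempt and no reset: what is moved stays moved. The work goes in short steps, Python scripts to look and compute and a shell command to move; the robot and the scene stay as the last step left them, time stands still between calls to the robot, and variables do not carry over. Pictures are saved under pics/ and viewed, at most 10 in all, crops included, and the job is handed in when it is done.

```bash
ls; mkdir -p pics
cat > h.py <<'E'
import numpy as np, cv2
from bench import bot
def cam(n):
    c=bot.camera(n); K=np.array(c["camera_matrix"]);R=cv2.Rodrigues(np.array(c["rvec"]))[0];t=np.array(c["tvec"]).ravel()
    return c["img"],K,R,t
def save(img,f): cv2.imwrite("pics/"+f,cv2.cvtColor(np.ascontiguousarray(img),cv2.COLOR_RGB2BGR))
def ray(c,uv):
    _,K,R,t=c; d=R.T@np.linalg.inv(K)@np.array([uv[0],uv[1],1.]); return -R.T@t,d/np.linalg.norm(d)
def onz(c,uv,z):
    o,d=ray(c,uv); return o+d*(z-o[2])/d[2]
def tri(c1,u1,c2,u2):
    o1,d1=ray(c1,u1);o2,d2=ray(c2,u2); s=np.linalg.lstsq(np.array([d1,-d2]).T,o2-o1,rcond=None)[0]
    a=o1+s[0]*d1;b=o2+s[1]*d2; return (a+b)/2,np.linalg.norm(a-b)
def proj(c,P):
    _,K,R,t=c; p=K@(R@np.array(P,float)+t); return p[:2]/p[2]
E
python3 - <<'E'
from h import *
import pickle
d={n:cam(n) for n in("scene","side","wrist")}
pickle.dump(d,open("c0.pkl","wb"))
for n in d: save(d[n][0],n+"0.png"); print(n,ray(d[n],(320,240)))
print(bot.read_state())
E
```

```text
bench.py
nudge.py
pics
scene (array([1425.33514164,  135.3169653 ,  744.89308562]), array([-0.80963222, -0.06309851, -0.58353599]))
side (array([  49.49203023, -538.91802761,  807.5552778 ]), array([ 0.5239973 ,  0.58734908, -0.61680458]))
wrist (array([109.63479775, 571.70351866, 372.17301003]), array([ 0.30331811, -0.10637675, -0.946933  ]))
{'time_s': 0.15, 'joints': array([ 1.08351993e+00,  2.07272836e-01,  1.54261443e+00,  1.95207689e-05,
        1.39349290e+00, -1.50523680e-01]), 'dq': array([-0.00089891, -0.00089857, -0.00469163,  0.00133244, -0.00055712,
       -0.00172642]), 'tau': array([ 4.55041572e-05, -3.83515263e+01, -2.92037308e+01, -2.22512490e-04,
        6.61186961e-03, -1.64997897e-05]), 'ee_pos': array([189.73817325, 542.18172976, 230.37030896]), 'tcp_rot': array([-2.89334519e-04,  1.67583528e-01,  9.85857476e-01, -8.45683826e-04]), 'force': array([ 0.16048754, -0.49081716, -0.0706142 ]), 'wrist_torque': array([-0.01085474, -0.00098248,  0.0067309 ]), 'gripper_force': 0.0, 'grip_width': 85.30131161400067}
```

View pics/scene0.png

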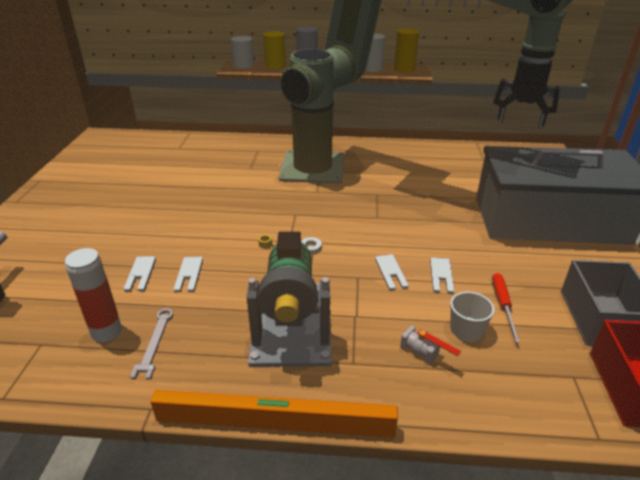

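View pics/side0.png

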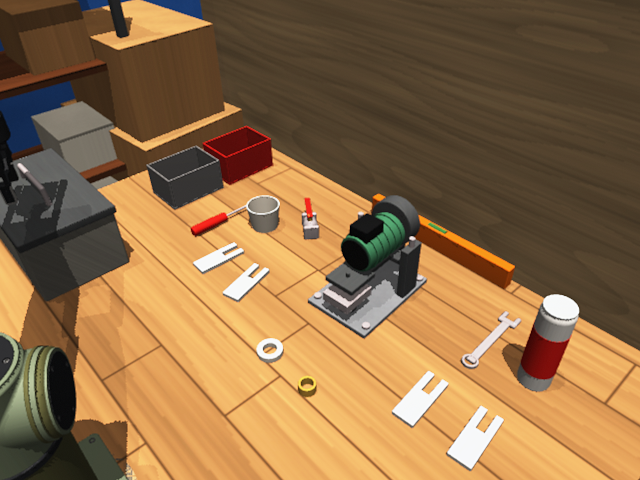

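The scene view shows the pump at (290,310) with its motor towards the camera. Packers are at (140,272), (188,273), (392,270) and (442,273), with the bystanders around them. The side view shows the pump's foot and pad at (350,285), and packers at (218,257), (246,281), (420,398) and (475,437).

```bash
cat >> h.py <<'E'
def blobs(c,lo=175,amin=120):
    """white flat blobs"""
    im=c[0].astype(int); m=((im.min(2)>lo)&(im.max(2)-im.min(2)<40)).astype(np.uint8)
    n,l,s,ce=cv2.connectedComponentsWithStats(m)
    return [(l==i).astype(np.uint8) for i in range(1,n) if s[i,4]>amin],m
E
python3 - <<'E'
from h import *
import pickle
d=pickle.load(open("c0.pkl","rb"))
for n in("scene","side"):
    bs,m=blobs(d[n])
    for b in bs:
        ys,xs=np.nonzero(b)
        P=np.array([onz(d[n],(x,y),10)[:2] for x,y in zip(xs,ys)])
        # area centroid weighted by ground jacobian ~ use minAreaRect
        r=cv2.minAreaRect(P.astype(np.float32)); print(n,len(xs),(xs.mean().round(),ys.mean().round()),np.round(r[0],1),np.round(r[1],1),round(r[2],1))
im=d["side"][0][190:340,290:440]; a=cv2.resize(im,(750,750),interpolation=cv2.INTER_CUBIC)[:600]
save(np.vstack([a]),"sidecrop.png")
E
```

```text
scene 400 (np.float64(81.0), np.float64(257.0)) [ 518.7 -503.4] [62.  68.7] 4.5
scene 445 (np.float64(390.0), np.float64(269.0)) [510.8 227. ] [111.6  41.1] 15.8
scene 449 (np.float64(140.0), np.float64(270.0)) [ 560.9 -345.1] [109.4  40.9] 6.9
scene 447 (np.float64(188.0), np.float64(271.0)) [ 554.2 -234.4] [111.2  40.7] 5.8
scene 453 (np.float64(441.0), np.float64(272.0)) [511.9 341.8] [ 41.3 109.4] 88.4
side 147 (np.float64(258.0), np.float64(207.0)) [702.8 456.1] [ 85.6 133.3] 46.1
side 525 (np.float64(216.0), np.float64(257.0)) [510.5 341.3] [ 44.7 116.3] 88.6
side 602 (np.float64(244.0), np.float64(283.0)) [507.7 227.2] [116.7  44.4] 15.6
side 263 (np.float64(337.0), np.float64(295.0)) [629.8  46.6] [ 64.1 121.2] 40.2
side 621 (np.float64(376.0), np.float64(314.0)) [650.1 -39.1] [136.3  39.7] 4.9
side 779 (np.float64(561.0), np.float64(308.0)) [ 931.8 -296.1] [88.6 68.9] 28.7
side 592 (np.float64(490.0), np.float64(339.0)) [ 756.8 -242.9] [175.9  35.9] 2.5
side 306 (np.float64(269.0), np.float64(348.0)) [424.8  36.9] [50.9 49. ] 50.7
side 1189 (np.float64(418.0), np.float64(400.0)) [ 552.  -235.3] [116.4  43.7] 5.6
side 1465 (np.float64(474.0), np.float64(439.0)) [ 559.1 -346. ] [116.1  43.7] 6.9
```

View pics/sidecrop.png

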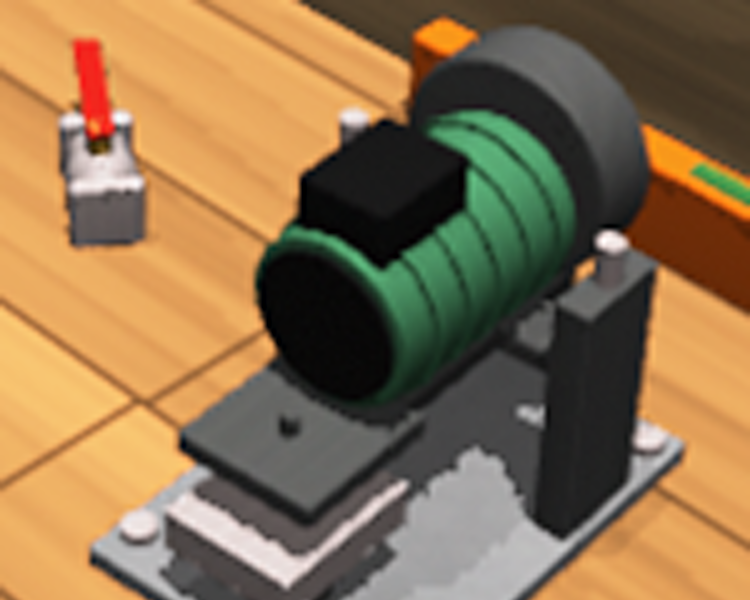

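The crop (5x, offset 290,190) shows the foot plate's front corners at side pixels (326,277) and (351,288). The pad's top shows white below it, and the black terminal box top is centred at about (367,225).

```bash
cat >> h.py <<'E'
def state():
    s=bot.read_state(); w,x,y,z=s["tcp_rot"]
    from scipy.spatial.transform import Rotation as Ro
    return s,np.array(s["ee_pos"]),Ro.from_quat([x,y,z,w]).as_matrix()
def go(P,yawdeg):
    """tool-axis shift + turn to bring TCP to P with tool -x along world yaw"""
    s,p,R=state(); cur=np.degrees(np.arctan2(-R[1,0],-R[0,0])); dy=(yawdeg-cur+180)%360-180
    print("yaw",cur.round(2),"tilt",R[2,2].round(4),"pos",p.round(1),"-> d",np.round(R.T@(np.array(P)-p),1),"turn",round(-np.radians(dy),3),"t",s["time_s"])
E
python3 - <<'E'
from h import *
import pickle
d=pickle.load(open("c0.pkl","rb")); sc,si,w=d["scene"],d["side"],d["wrist"]
print(w[1],sc[1][0,0],si[1][0,0])
def dark(c,box):
    x0,y0,x1,y1=box; m=np.zeros(c[0].shape[:2],np.uint8); m[y0:y1,x0:x1]=(c[0][y0:y1,x0:x1].max(2)<28); return m
L=(290+180/5,190+432/5);Rr=(290+305/5,190+492/5)
for z in(60,75,90): print(z,onz(si,L,z).round(1),onz(si,Rr,z).round(1))
for u in[(367,225)]: print(tri(si,u,sc,(289,238)))
for u in [(140,272),(188,273),(392,270),(442,273)]: pass
go((460,0,150),0)
# packer heights by triangulating rect centres
for a,b in (((510.8,227),(507.7,227.2)),((560.9,-345.1),(559.1,-346)),((554.2,-234.4),(552,-235.3)),((511.9,341.8),(510.5,341.3))):
    print(tri(sc,proj(sc,(*a,10)),si,proj(si,(*b,10))))
E
```

```text
[[348.36970632   0.         319.2332487 ]
 [  0.         348.36970632 241.9012829 ]
 [  0.           0.           1.        ]] 506.6958314851539 527.2748473348622
60 [609.5  72.2  60. ] [621.7   9.9  60. ]
75 [598.3  60.   75. ] [610.2  -1.1  75. ]
90 [587.   47.7  90. ] [598.7 -12.1  90. ]
(array([665.67458943,  16.44409587, 197.27779402]), np.float64(4.25702611807588))
yaw -19.29 tilt -1.0 pos [189.7 542.2 230.4] -> d [-434.3 -422.3   81. ] turn -0.337 t 0.15
(array([508.49796904, 227.68752882,   8.66048356]), np.float64(1.2472407081144141))
(array([ 559.73261367, -345.75485905,    9.00590537]), np.float64(0.01065486363748417))
(array([ 552.76957835, -234.92406089,    8.82663685]), np.float64(0.15339014672296017))
(array([510.92709674, 342.0510028 ,   9.25900343]), np.float64(0.0957665504986165))
```

```bash
echo '[-50, -40, 0, -0.1, 85, -90, -80, 0, -0.2, 85, -130, -120, 0, -0.3, 85, -170, -150, 0, -0.4, 85, -200, -190, 0, -0.4, 85, -240, -230, 0, -0.4, 85, -270, -260, 0, -0.4, 85, -300, -290, 20, -0.4, 85]' > rows.txt && python3 nudge.py rows.txt; python3 -c "
from h import *
go((470,10,150),3)"
```

```text
time_s: 0.95
ee_pos: [370.7, 186.3, 218.9]
tcp_rot: [0.003, -0.032, 0.999, 0.001]
force: [0.7, -0.1, 0.2]
grip_width: 85.8
gripper_force: 0.0
yaw 3.63 tilt -1.0 pos [370.7 186.3 218.9] -> d [ -87.6 -182.3   69.1] turn 0.011 t 0.95
```

```bash
echo '[-20, -45, 15, 0, 85, -40, -90, 30, 0, 85, -60, -135, 45, 0, 85, -80, -170, 60, 0, 85, -88, -182, 69, 0, 85, -88, -182, 69, 0, 85, -88, -182, 69, 0, 85]' > rows.txt && python3 nudge.py rows.txt; python3 -c "
from h import *
import pickle
c=cam('wrist'); pickle.dump(c,open('w1.pkl','wb')); save(c[0],'w1.png'); print(ray(c,(320,240)),state()[1])"
```

```text
time_s: 1.65
ee_pos: [467.3, 12.4, 147.8]
tcp_rot: [-0.001, -0.032, 1.0, 0.001]
force: [0.3, 0.4, 0.1]
grip_width: 85.0
gripper_force: 0.0
(array([382.81503376,   8.50688484, 289.87142265]), array([ 0.31907127,  0.02281156, -0.94745615])) [467.4784374   12.83075561 148.22589607]
```

View pics/w1.png

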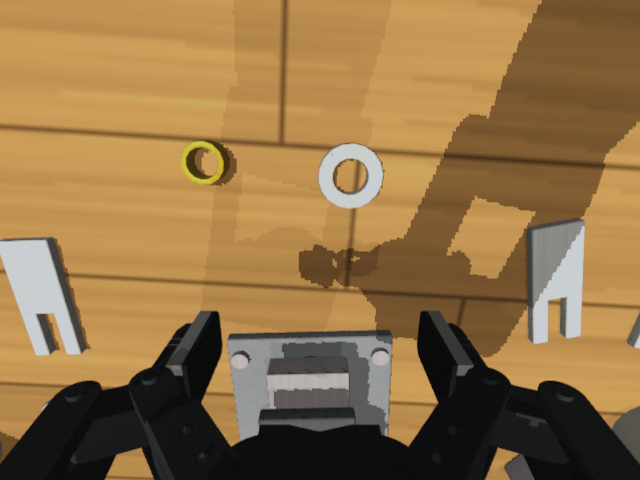

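The wrist view shows the pad's front edge at about (268–348, 360–375), the foot's front edge at (260–355, 410) and the base plate. The gripper hides the rest, so I'll look from higher up.

```bash
echo '[0, 0, -50, 0, 85, 0, 0, -100, 0, 85, -30, 0, -120, 0, 85, -50, 0, -120, 0, 85, -50, 0, -120, 0, 85, -50, 0, -120, 0, 85]' > rows.txt && python3 nudge.py rows.txt
python3 - <<'E'
from h import *
import pickle
c=cam('wrist'); pickle.dump(c,open('w2.pkl','wb')); print(state()[1]); save(cv2.resize(c[0][200:440,200:460],None,fx=2.5,fy=2.5,interpolation=cv2.INTER_CUBIC),'w2.png')
E
```

```text
time_s: 2.3
ee_pos: [516.9, 16.3, 268.1]
tcp_rot: [-0.001, -0.033, 0.999, 0.0]
force: [0.4, 0.5, -0.8]
grip_width: 84.7
gripper_force: 0.0
[516.44988361  16.12491081 267.58690493]
```

View pics/w2.png

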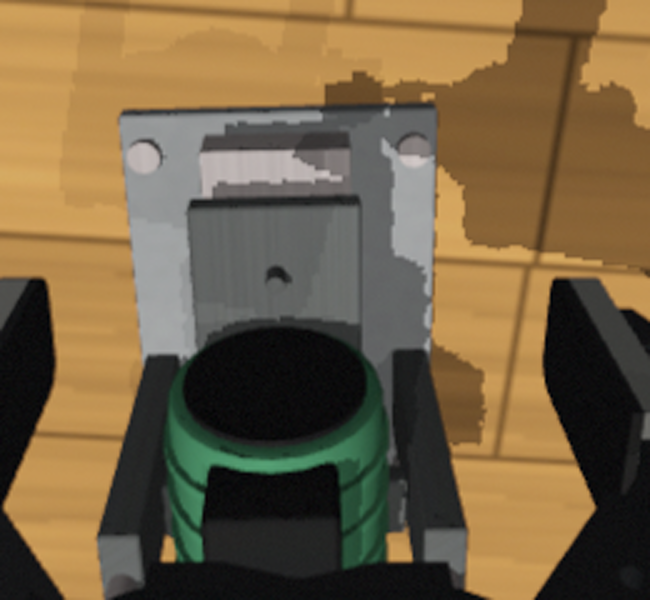

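Run:
```python
from h import *
import pickle
c=pickle.load(open('w1.pkl','rb')); save(cv2.resize(c[0][320:440,220:400],None,fx=4,fy=4,interpolation=cv2.INTER_CUBIC),'w1c.png')
```

```text
(no output)
```

View pics/w1c.png

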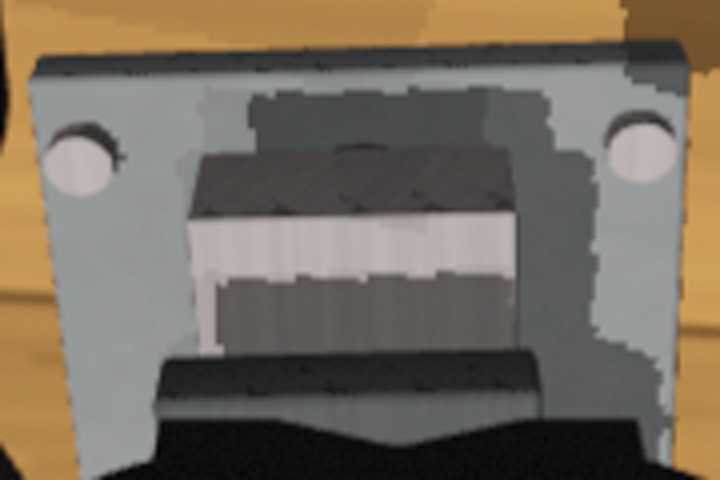

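w2 crop (2.5x, offset 200,200): foot plate top front corners are at (190,205) and (360,199), the stud hole or tip at (278,276), and the pad's top front edge at (203,151)–(350,148). 
w1 crop (4x, offset 220,320): pad top edge is at (189,217)–(516,212), foot lower edge at (165,355)–(538,350), and foot upper edge at (153,397)–(540,392).

```bash
cat > m.py <<'E'
from h import *
import pickle
w1=pickle.load(open('w1.pkl','rb'));w2=pickle.load(open('w2.pkl','rb'));si=pickle.load(open("c0.pkl","rb"))["side"]
a=lambda x,y:((x+.5)/4-.5+220,(y+.5)/4-.5+320)
b=lambda x,y:((x+.5)/2.5-.5+200,(y+.5)/2.5-.5+200)
s=lambda x,y:((x+.5)/5-.5+290,(y+.5)/5-.5+190)
T={}
for n,p,q in(("padL",(189,217),(203,152)),("padR",(516,212),(350,148)),("footloL",(165,355),(190,200)),("footloR",(538,350),(359,195)),("foothiL",(153,397),(190,206)),("foothiR",(540,392),(360,199))):
    P,e=tri(w1,a(*p),w2,b(*q)); T[n]=P; print(n,P.round(1),e.round(2))
print("stud", [onz(w2,b(278,276),z).round(1) for z in (80,90,100)])
for n,p,k in (("foothiL",(180,434),"foothiL"),("foothiR",(305,492),"foothiR"),("footloR",(305,520),"footloR"),("padR",(290,588),"padR"),("padL",(165,517),"padL")):
    for c,u,nm in((w1,None,"w1"),(w2,None,"w2")):
        uu={"foothiL":((153,397),(190,206)),"foothiR":((540,392),(360,199)),"footloR":((538,350),(359,195)),"padR":((516,212),(350,148)),"padL":((189,217),(203,152))}[k]
        u=a(*uu[0]) if nm=="w1" else b(*uu[1])
        P,e=tri(si,s(*p),c,u); print(n,"side/"+nm,P.round(1),e.round(2))
for w in("pad","footlo","foothi"):
    v=T[w+"R"]-T[w+"L"]; print(w,np.linalg.norm(v).round(1),"yaw",np.degrees(np.arctan2(v[0],-v[1])).round(2))
E
python3 m.py
```

```text
padL [576.9 -20.6  59. ] 1.38
padR [570.2  43.7  60.7] 0.59
footloL [589.  -22.4  82.5] 0.17
footloR [580.9  46.9  85.1] 0.45
foothiL [585.  -21.7  96.2] 1.36
foothiR [575.9  45.7  99.7] 0.07
stud [array([623.6,  15.9,  80. ]), array([617.8,  15.8,  90. ]), array([612. ,  15.7, 100. ])]
foothiL side/w1 [528.5 -11.9 158.1] 11.5
foothiL side/w2 [542.2 -11.1 163.9] 18.47
foothiR side/w1 [678.9  64.6  -7.6] 8.84
foothiR side/w2 [634.9  47.6  14.7] 39.07
footloR side/w1 [681.4  66.  -26.3] 10.86
footloR side/w2 [640.3  49.9  -6. ] 35.15
padR side/w1 [668.4  62.6 -63.2] 4.53
padR side/w2 [624.3  44.1 -31.9] 36.48
padL side/w1 [521.8 -12.5 126.8] 2.91
padL side/w2 [537.9 -10.2 125.1] 22.93
pad 64.8 yaw -174.0
footlo 69.9 yaw -173.32
foothi 68.0 yaw -172.31
```

```bash
python3 - <<'E'
t=open('m.py').read()
t=t.replace('("foothiL",(180,434),"foothiL"),("foothiR",(305,492),"foothiR"),("footloR",(305,520),"footloR"),("padR",(290,588),"padR"),("padL",(165,517),"padL")','("foothiR",(180,434),"foothiR"),("foothiL",(305,492),"foothiL"),("padL",(290,588),"padL"),("padR",(165,517),"padR")').replace('"padR":((516,212),(350,148)),"padL"','"padR":((516,212),(350,148)),"padL"')
open('m.py','w').write(t+'''
print("stud tri",tri(w2,b(278,276),si,s(289,426)))
print("box",tri(w2,b(271,552),si,s(383,235)))
''')
E
python3 m.py
```

```text
padL [576.9 -20.6  59. ] 1.38
padR [570.2  43.7  60.7] 0.59
footloL [589.  -22.4  82.5] 0.17
footloR [580.9  46.9  85.1] 0.45
foothiL [585.  -21.7  96.2] 1.36
foothiR [575.9  45.7  99.7] 0.07
stud [array([623.6,  15.9,  80. ]), array([617.8,  15.8,  90. ]), array([612. ,  15.7, 100. ])]
foothiR side/w1 [585.7  47.5  90.6] 0.6
foothiR side/w2 [581.3  45.7  93.3] 4.67
foothiL side/w1 [586.2 -21.3 100.4] 7.87
foothiL side/w2 [584.6 -21.2 103.9] 6.17
padL side/w1 [580.1 -21.6  56.5] 1.62
padL side/w2 [579.7 -20.8  56. ] 2.93
padR side/w1 [574.7  44.9  54.2] 1.07
padR side/w2 [572.8  43.8  55.3] 0.94
pad 64.8 yaw -174.0
footlo 69.9 yaw -173.32
foothi 68.0 yaw -172.31
stud tri (array([614.79088553,  15.45447384,  97.25955202]), np.float64(2.114344565119756))
box (array([673.95992834,  18.40381591, 169.11124108]), np.float64(12.766161140345165))
```

Measurements so far: pad top is about 58 mm and the foot's underside about 82.5 mm. That makes the gap about 24.5 mm, so two plates are needed. The stud is at about (614.3, 15.7) and the pump's yaw is about 6.3°. I'll take packer C first.

```bash
python3 -c "
from h import *
go((467.8,215.9,60),15.7)"
```

```text
yaw 3.73 tilt -1.0 pos [516.4  16.1 267.6] -> d [ 35.1 202.4 207.8] turn -0.209 t 2.35
```

```bash
echo '[15, 45, 0, -0.1, 85, 25, 90, 20, -0.2, 85, 35, 130, 50, -0.209, 85, 35, 165, 85, -0.209, 85, 35, 195, 120, -0.209, 85, 35, 202, 165, -0.209, 85, 35, 202, 208, -0.209, 85, 35, 202, 208, -0.209, 85]' > rows.txt && python3 nudge.py rows.txt; echo '[0, 0, 0, 0, 85, 0, 0, 0, 0, 85]' > rows.txt && python3 nudge.py rows.txt; python3 -c "
from h import *
go((467.8,215.9,-1),15.7)"
```

```text
time_s: 3.15
ee_pos: [462.0, 212.8, 53.5]
tcp_rot: [-0.009, -0.136, 0.991, -0.001]
force: [-1.7, -0.4, -1.4]
grip_width: 85.2
gripper_force: 0.0
time_s: 3.35
ee_pos: [472.2, 214.6, 62.8]
tcp_rot: [0.002, -0.136, 0.991, 0.0]
force: [-0.6, 0.2, 0.8]
grip_width: 84.8
gripper_force: 0.0
yaw 15.58 tilt -1.0 pos [472.2 214.6  62.8] -> d [ 4.1  2.5 63.7] turn -0.002 t 3.35
```

```bash
echo '[2, 1, 30, 0, 85, 3, 2, 55, 0, 85, 3, 2, 55, 0, 85, 3, 2, 55, 0, 85, 3, 2, 55, 0, 85]' > rows.txt && python3 nudge.py rows.txt; python3 -c "
from h import *
go((467.8,215.9,-1),15.7)"
```

```text
time_s: 3.85
ee_pos: [469.4, 215.9, 7.8]
tcp_rot: [0.003, -0.136, 0.991, 0.0]
force: [1.2, 0.0, -0.3]
grip_width: 84.9
gripper_force: 0.0
yaw 15.58 tilt -1.0 pos [469.4 215.9   7.8] -> d [1.6 0.5 8.8] turn -0.002 t 3.85
```

```bash
echo '[1, 0, 8, 0, 85, 1, 0, 8, 0, 85, 1, 0, 8, 0, 40, 1, 0, 8, 0, 30, 1, 0, 8, 0, 30, 1, 0, 8, 0, 30, 1, 0, 8, 0, 30, 1, 0, 8, 0, 30]' > rows.txt && python3 nudge.py rows.txt; python3 -c "
from h import *
go((467.8,215.9,-1),15.7)"
```

```text
time_s: 4.65
ee_pos: [467.1, 215.5, -1.6]
tcp_rot: [0.001, -0.136, 0.991, 0.0]
force: [-0.6, -0.9, 6.7]
grip_width: 42.2
gripper_force: 64.9
yaw 15.6 tilt -1.0 pos [467.1 215.5  -1.6] -> d [-0.8  0.2 -0.6] turn -0.002 t 4.65
```

```bash
echo '[0, 0, -15, 0, 30, 0, 0, -40, 0, 30, 0, 0, -65, 0, 30, 0, 0, -65, 0, 30, 0, 0, -65, 0, 30]' > rows.txt && python3 nudge.py rows.txt; python3 -c "
from h import *
go((442.8,-3.2,61),6.3)"
```

```text
time_s: 5.15
ee_pos: [466.0, 215.1, 62.1]
tcp_rot: [0.0, -0.136, 0.991, 0.0]
force: [-0.2, -0.9, -0.9]
grip_width: 42.3
gripper_force: 61.3
yaw 15.6 tilt -1.0 pos [466.  215.1  62.1] -> d [  81.  -204.     1.1] turn 0.162 t 5.15
```

```bash
echo '[15, -35, 0, 0.05, 30, 30, -75, 0, 0.1, 30, 45, -115, 0, 0.162, 30, 60, -150, 0, 0.162, 30, 75, -185, 0, 0.162, 30, 81, -204, 0, 0.162, 30, 81, -204, 0, 0.162, 30, 81, -204, 0, 0.162, 30]' > rows.txt && python3 nudge.py rows.txt; echo '[0, 0, 0, 0, 30, 0, 0, 0, 0, 30, 0, 0, 0, 0, 30]' > rows.txt && python3 nudge.py rows.txt
python3 - <<'E'
from h import *
go((442.8,-3.2,61),6.3)
import pickle
c=cam('side');w=cam('wrist');pickle.dump((c,w),open('s2.pkl','wb'))
save(np.hstack([cv2.resize(c[0][210:360,210:410],None,fx=2,fy=4)[:600],cv2.resize(w[0][240:480,160:480],(400,600))]),'s2.png')
E
```

```text
time_s: 5.95
ee_pos: [441.5, -2.9, 60.8]
tcp_rot: [-0.001, -0.054, 0.999, 0.001]
force: [-0.2, 0.3, -1.2]
grip_width: 42.3
gripper_force: 61.4
time_s: 6.25
ee_pos: [442.7, -2.3, 62.0]
tcp_rot: [-0.0, -0.056, 0.998, 0.0]
force: [0.2, 0.6, -0.7]
grip_width: 42.1
gripper_force: 61.4
yaw 6.41 tilt -1.0 pos [442.7  -2.3  62. ] -> d [-0. -1.  1.] turn 0.002 t 6.25
```

View pics/s2.png

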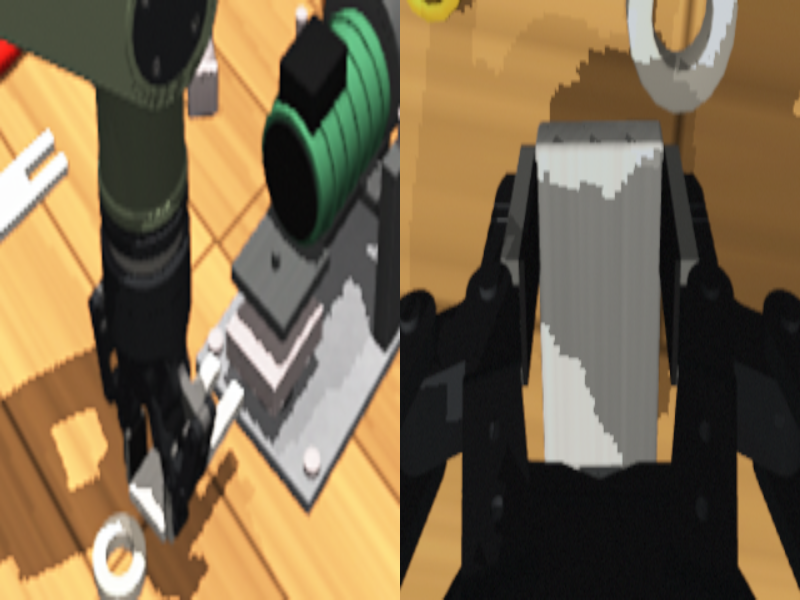

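The plate is held level. In the side half of the picture the right prong tip is at about (330.5,305.7) full-frame, and in the wrist half the tail edge is at (269.6–370.4, 297.2). I'll check its height numerically.

Run:
```python
from h import *
import pickle
c,w=pickle.load(open('s2.pkl','rb'))
for z in (66,70,74): print(z,proj(c,(545,-13,z)).round(1))
print(onz(w,(269.6,297.2),74).round(1),onz(w,(370.4,297.2),74).round(1), onz(w,(269.6,297.2),70).round(1),onz(w,(370.4,297.2),70).round(1))
print("cam",ray(w,(320,240)))
# finer: prong white mask near tips & pad
for v in range(298,318): print(v,c[0][v,308:340].min(1).tolist())
```

```text
66 [331.6 310.7]
70 [331.6 309.2]
74 [331.6 307.8]
[429.6 -23.2  74. ] [424.8  18.7  74. ] [431.8 -23.6  70. ] [426.9  19.5  70. ]
cam (array([358.32947006, -10.25853189, 203.99900932]), array([ 0.31910228,  0.03755234, -0.94697601]))
298 [147, 201, 201, 203, 204, 209, 232, 239, 181, 78, 77, 106, 143, 196, 188, 96, 74, 81, 83, 83, 82, 75, 65, 85, 143, 210, 241, 240, 236, 234, 235, 237]
299 [161, 208, 206, 202, 221, 246, 255, 255, 254, 242, 203, 168, 194, 213, 195, 134, 87, 78, 80, 81, 83, 80, 77, 81, 67, 106, 177, 221, 243, 239, 238, 237]
300 [110, 149, 184, 226, 252, 254, 254, 254, 255, 255, 255, 243, 207, 209, 207, 196, 156, 75, 79, 80, 84, 86, 84, 82, 79, 71, 72, 132, 198, 231, 243, 238]
301 [53, 83, 203, 255, 255, 254, 253, 253, 254, 255, 255, 247, 182, 209, 211, 200, 144, 84, 81, 87, 82, 81, 81, 81, 81, 82, 81, 75, 92, 151, 213, 243]
302 [56, 105, 236, 255, 254, 253, 253, 254, 255, 255, 237, 180, 174, 212, 215, 186, 96, 97, 95, 99, 93, 90, 79, 79, 81, 83, 83, 83, 80, 73, 115, 185]
303 [122, 152, 235, 255, 254, 252, 253, 255, 250, 193, 132, 128, 189, 198, 162, 146, 99, 102, 101, 
[... 1474 characters left out ...]
251, 250, 251, 253, 252, 233, 161, 110, 113, 101, 168, 198, 190, 194, 130, 72, 76, 78, 77, 79]
314 [60, 90, 123, 130, 115, 104, 85, 49, 9, 102, 236, 255, 251, 251, 253, 251, 220, 146, 104, 107, 85, 71, 117, 170, 207, 213, 194, 128, 71, 74, 75, 77]
315 [56, 63, 81, 100, 101, 86, 67, 36, 22, 181, 255, 253, 252, 254, 251, 201, 138, 112, 114, 98, 65, 58, 61, 90, 141, 183, 208, 195, 139, 104, 131, 72]
316 [57, 50, 49, 69, 85, 64, 38, 14, 29, 203, 255, 253, 254, 250, 185, 119, 110, 111, 113, 108, 93, 77, 65, 54, 69, 109, 159, 198, 197, 177, 180, 129]
317 [52, 45, 39, 48, 60, 39, 22, 4, 103, 237, 255, 254, 247, 182, 98, 111, 110, 111, 112, 112, 109, 101, 86, 62, 53, 57, 81, 128, 173, 203, 199, 180]
```

```bash
echo '[-15, -1.5, 2, 0, 30, -30, -1.5, 2, 0, 30, -45, -1.5, 2, 0, 30, -60, -1.5, 2, 0, 30, -60, -1.5, 2, 0, 30, -60, -1.5, 2, 0, 30]' > rows.txt && python3 nudge.py rows.txt; echo '[-10, 0, 0, 0, 30, -20, 0, 0, 0, 30, -30, 0, 0, 0, 30, -30, 0, 0, 0, 30, -30, 0, 0, 0, 30]' > rows.txt && python3 nudge.py rows.txt;python3 -c "
from h import *
go((614.3-62.1,15.7-6.9,58),6.3)"
```

```text
time_s: 6.95
ee_pos: [502.3, 2.2, 60.0]
tcp_rot: [-0.0, -0.055, 0.998, 0.0]
force: [0.6, 0.1, -0.2]
grip_width: 42.2
gripper_force: 61.4
time_s: 7.45
ee_pos: [532.8, 5.3, 60.0]
tcp_rot: [0.0, -0.055, 0.998, 0.0]
force: [-0.2, -0.4, 0.5]
grip_width: 42.3
gripper_force: 61.5
yaw 6.32 tilt -1.0 pos [532.8   5.3  60. ] -> d [-19.7   1.4   2. ] turn 0.0 t 7.45
```

```bash
echo '[-10, 0, 0, 0, 30, -18, 0.5, 0, 0, 30, -22, 0.5, 0, 0, 30, -22, 0.5, 0, 0, 30, -22, 0.5, 0, 0, 30]' > rows.txt && python3 nudge.py rows.txt;echo '[0, 0, 1, 0, 30, 0, 0, 2, 0, 30, 0, 0, 2, 0, 30, 0, 0, 2, 0, 30]' > rows.txt && python3 nudge.py rows.txt
```

```text
time_s: 7.95
ee_pos: [553.4, 8.0, 60.0]
tcp_rot: [-0.001, -0.055, 0.998, -0.0]
force: [-4.9, -0.6, 3.8]
grip_width: 42.1
gripper_force: 61.9
time_s: 8.35
ee_pos: [553.4, 8.0, 59.7]
tcp_rot: [-0.001, -0.055, 0.998, -0.0]
force: [-9.6, -1.7, 13.7]
grip_width: 42.3
gripper_force: 63.1
```

The plate has hit the stud and is resting on the pad (pad top about 61 mm). I'll back off slightly and release.

```bash
echo '[1.5, 0, -1, 0, 30, 1.5, 0, -1, 0, 30, 1.5, 0, -1, 0, 60, 1.5, 0, -1, 0, 70, 1.5, 0, -1, 0, 70, 1.5, 0, -1, 0, 70, 1.5, 0, -1, 0, 70]' > rows.txt && python3 nudge.py rows.txt;echo '[20, 0, -20, 0, 85, 40, 0, -50, 0, 85, 50, 0, -80, 0, 85, 50, 0, -80, 0, 85, 50, 0, -80, 0, 85, 50, 0, -80, 0, 85]' > rows.txt && python3 nudge.py rows.txt
python3 - <<'E'
from h import *
import pickle
c=cam('side');w=cam('wrist');pickle.dump((c,w),open('s3.pkl','wb'))
save(np.hstack([cv2.resize(c[0][210:360,280:430],(400,400)),cv2.resize(w[0][240:480,200:440],(400,400))]),'s3.png')
B=np.array([552.5,-235.1]);u=np.array([np.cos(np.radians(5.7)),np.sin(np.radians(5.7))]);g=B-42*u;print(g)
go((*g,80),5.7)
E
```

```text
time_s: 9.05
ee_pos: [552.7, 8.0, 59.0]
tcp_rot: [-0.0, -0.055, 0.998, 0.0]
force: [-0.3, -0.2, -0.4]
grip_width: 70.0
gripper_force: 0.0
time_s: 9.65
ee_pos: [502.5, 2.6, 138.1]
tcp_rot: [-0.001, -0.055, 0.998, 0.0]
force: [-0.3, -0.1, 0.2]
grip_width: 84.9
gripper_force: 0.0
[ 510.70766606 -239.27142949]
yaw 6.32 tilt -1.0 pos [502.2   2.7 137.7] -> d [  18.  -241.5   57.5] turn 0.011 t 9.75
```

View pics/s3.png

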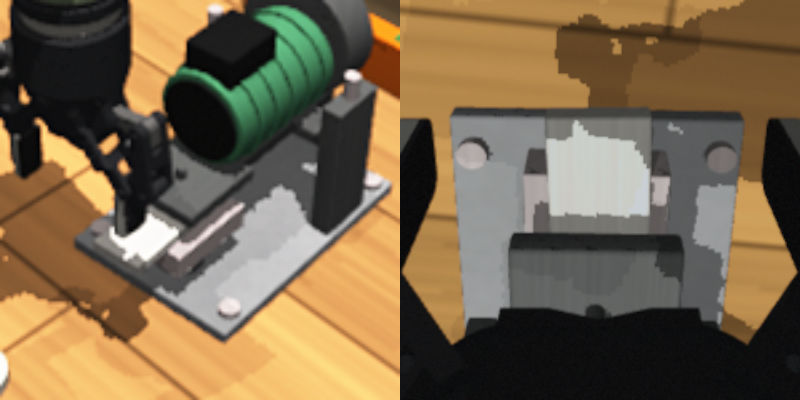

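The first plate is home: its tail sticks out centred under the foot (wrist half, 547–650, 110–235). Now packer B.

```bash
echo '[0, -45, 0, 0, 85, 5, -90, 0, 0, 85, 10, -135, 10, 0, 85, 15, -180, 30, 0, 85, 18, -220, 45, 0.01, 85, 18, -241, 57, 0.01, 85, 18, -241, 57, 0.01, 85, 18, -241, 57, 0.01, 85]' > rows.txt && python3 nudge.py rows.txt; echo '[0, 0, 20, 0, 85, 0, 0, 40, 0, 85, 0, 0, 60, 0, 85, 0, 0, 60, 0, 85, 0, 0, 60, 0, 85, 0, 0, 60, 0, 85]' > rows.txt && python3 nudge.py rows.txt;python3 -c "
from h import *
go((510.7,-239.3,-1.5),5.7)"
```

```text
time_s: 10.55
ee_pos: [510.8, -238.6, 80.6]
tcp_rot: [-0.001, -0.05, 0.999, 0.001]
force: [0.8, 0.2, 0.1]
grip_width: 85.4
gripper_force: 0.0
time_s: 11.15
ee_pos: [512.8, -239.0, 23.6]
tcp_rot: [0.001, -0.051, 0.999, -0.001]
force: [0.7, -0.4, 0.0]
grip_width: 85.3
gripper_force: 0.0
yaw 5.8 tilt -1.0 pos [ 512.8 -239.    23.6] -> d [ 2.2 -0.1 25.1] turn 0.002 t 11.15
```

```bash
echo '[2, 0, 12, 0, 85, 2, 0, 24.5, 0, 85, 2, 0, 24.5, 0, 85, 2, 0, 24.5, 0, 85, 2, 0, 24.5, 0, 30, 2, 0, 24.5, 0, 30, 2, 0, 24.5, 0, 30, 2, 0, 24.5, 0, 30]' > rows.txt && python3 nudge.py rows.txt; echo '[0, 0, 0, 0, 30, 0, 0, 0, 0, 30, 0, 0, 0, 0, 30]' > rows.txt && python3 nudge.py rows.txt
```

```text
time_s: 11.95
ee_pos: [510.4, -239.8, -1.5]
tcp_rot: [0.001, -0.05, 0.999, -0.001]
force: [0.1, 0.2, 0.1]
grip_width: 42.2
gripper_force: 62.5
time_s: 12.25
ee_pos: [510.4, -239.8, -1.6]
tcp_rot: [0.001, -0.05, 0.999, -0.001]
force: [0.2, -0.3, 5.2]
grip_width: 42.5
gripper_force: 64.5
```

```bash
echo '[0, 0, -15, 0, 30, 0, 0, -50, 0, 30, 0, 0, -90, 0, 30, 0, 0, -90, 0, 30, 0, 0, -90, 0, 30]' > rows.txt && python3 nudge.py rows.txt; python3 -c "
from h import *
go((427.9,-4.9,88),6.3)"
```

```text
time_s: 12.75
ee_pos: [510.0, -239.4, 89.0]
tcp_rot: [0.001, -0.05, 0.999, -0.001]
force: [0.5, 0.5, -1.9]
grip_width: 42.5
gripper_force: 61.6
yaw 5.75 tilt -1.0 pos [ 510.  -239.4   89. ] -> d [ 58.2 241.6   0.6] turn -0.01 t 12.75
```

```bash
echo '[15, 40, 0, 0, 30, 30, 80, 0, 0, 30, 45, 120, 0, -0.01, 30, 58, 160, 0, -0.01, 30, 58, 200, 0, -0.01, 30, 58, 241, 0, -0.01, 30, 58, 241, 0, -0.01, 30, 58, 241, 0, -0.01, 30]' > rows.txt && python3 nudge.py rows.txt; echo '[0, 0, 10, 0, 30, 0, 0, 16, 0, 30, 0, 0, 16, 0, 30, 0, 0, 16, 0, 30]' > rows.txt && python3 nudge.py rows.txt;python3 -c "
from h import *
go((427.9,-4.9,71),6.3)"
```

```text
time_s: 13.55
ee_pos: [426.0, -4.3, 86.2]
tcp_rot: [-0.002, -0.056, 0.998, 0.0]
force: [0.8, -0.1, -1.1]
grip_width: 42.2
gripper_force: 61.7
time_s: 13.95
ee_pos: [427.5, -5.9, 71.0]
tcp_rot: [-0.001, -0.054, 0.999, 0.0]
force: [-0.1, -0.1, -1.2]
grip_width: 42.0
gripper_force: 61.7
yaw 6.22 tilt -1.0 pos [427.5  -5.9  71. ] -> d [-0.6  1.   0. ] turn -0.001 t 13.95
```

```bash
echo '[-15, 1, 0, 0, 30, -30, 1, 0, 0, 30, -45, 1, 0, 0, 30, -60, 1, 0, 0, 30, -60, 1, 0, 0, 30, -60, 1, 0, 0, 30]' > rows.txt && python3 nudge.py rows.txt; echo '[-15, 0, 0, 0, 30, -30, 0, 0, 0, 30, -45, 0, 0, 0, 30, -45, 0, 0, 0, 30, -45, 0, 0, 0, 30]' > rows.txt && python3 nudge.py rows.txt;python3 -c "
from h import *
go((614.3-62.1,15.7-6.9,71),6.3)"
```

```text
time_s: 14.55
ee_pos: [487.0, 2.1, 71.6]
tcp_rot: [-0.0, -0.055, 0.998, 0.0]
force: [0.6, 0.6, -1.5]
grip_width: 42.3
gripper_force: 61.7
time_s: 15.05
ee_pos: [530.8, 7.2, 71.3]
tcp_rot: [-0.001, -0.055, 0.998, 0.0]
force: [-0.2, 0.9, -1.1]
grip_width: 42.5
gripper_force: 61.7
yaw 6.31 tilt -1.0 pos [530.8   7.2  71.3] -> d [-21.5  -0.8   0.3] turn 0.0 t 15.05
```

```bash
echo '[-10, -0.5, 0, 0, 30, -18, -0.5, 0, 0, 30, -23, -0.5, 0, 0, 30, -23, -0.5, 0, 0, 30, -23, -0.5, 0, 0, 30]' > rows.txt && python3 nudge.py rows.txt;echo '[0.5, 0, 1, 0, 30, 0.5, 0, 2, 0, 30, 0.5, 0, 2, 0, 30, 0.5, 0, 2, 0, 30]' > rows.txt && python3 nudge.py rows.txt
```

```text
time_s: 15.55
ee_pos: [554.5, 9.3, 71.2]
tcp_rot: [-0.001, -0.055, 0.998, -0.0]
force: [-1.9, -0.8, -1.4]
grip_width: 42.1
gripper_force: 61.6
time_s: 15.95
ee_pos: [554.5, 9.3, 70.1]
tcp_rot: [0.0, -0.055, 0.998, -0.0]
force: [-3.3, -0.2, 2.7]
grip_width: 42.8
gripper_force: 62.8
```

```bash
echo '[1.5, 0, -0.5, 0, 30, 1.5, 0, -0.5, 0, 60, 1.5, 0, -0.5, 0, 70, 1.5, 0, -0.5, 0, 70, 1.5, 0, -0.5, 0, 70, 1.5, 0, -0.5, 0, 70]' > rows.txt && python3 nudge.py rows.txt;echo '[20, 0, -20, 0, 85, 40, 0, -50, 0, 85, 50, 0, -80, 0, 85, 50, 0, -110, 0, 40, 50, 0, -150, 0, 0, 50, 0, -170, 0, 0, 50, 0, -170, 0, 0, 50, 0, -170, 0, 0]' > rows.txt && python3 nudge.py rows.txt
python3 - <<'E'
from h import *
import pickle
c=cam('side');w=cam('wrist');pickle.dump((c,w),open('s4.pkl','wb'))
save(np.hstack([cv2.resize(c[0][210:360,280:430],(400,400)),cv2.resize(w[0][240:480,200:440],(400,400))]),'s4.png')
go((669,21.7,225),6.3)
E
```

```text
time_s: 16.55
ee_pos: [553.1, 9.1, 70.2]
tcp_rot: [0.0, -0.055, 0.998, -0.0]
force: [-0.8, 0.3, 0.4]
grip_width: 70.0
gripper_force: 0.0
time_s: 17.35
ee_pos: [503.2, 3.6, 240.0]
tcp_rot: [0.0, -0.055, 0.998, -0.0]
force: [-0.5, 0.5, -0.8]
grip_width: 11.6
gripper_force: 0.0
yaw 6.31 tilt -1.0 pos [502.1   3.8 238.2] -> d [-167.9   -0.6   12.6] turn 0.0 t 17.45
```

View pics/s4.png

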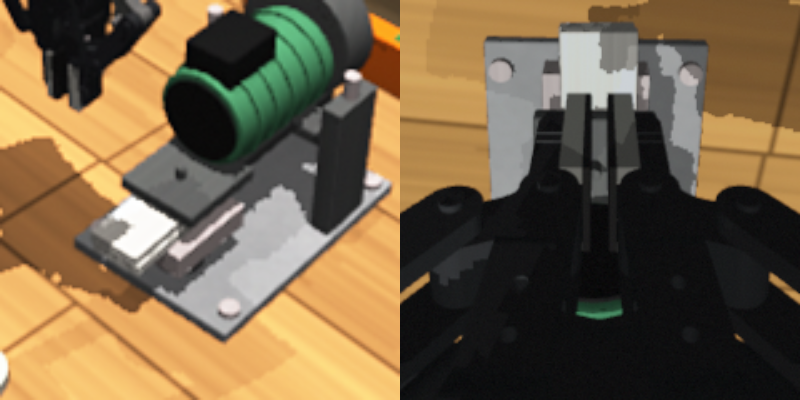

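Both plates are stacked, aligned and level under the foot; in the side half their tails are at (110–180, 200–265). Now I'll press on the terminal box.

```bash
echo '[-40, 0, 0, 0, 0, -80, 0, 0, 0, 0, -120, 0, 0, 0, 0, -150, 0, 0, 0, 0, -168, -0.5, 5, 0, 0, -168, -0.5, 12, 0, 0, -168, -0.5, 12, 0, 0, -168, -0.5, 12, 0, 0]' > rows.txt && python3 nudge.py rows.txt;echo '[0, 0, 5, 0, 0, 0, 0, 10, 0, 0, 0, 0, 15, 0, 0, 0, 0, 20, 0, 0, 0, 0, 20, 0, 0, 0, 0, 20, 0, 0]' > rows.txt && python3 nudge.py rows.txt;python3 -c "
from h import *
go((669,21.7,199),6.3)"
```

```text
time_s: 18.25
ee_pos: [668.6, 21.6, 226.5]
tcp_rot: [-0.002, -0.055, 0.998, 0.0]
force: [-0.0, 0.0, 0.3]
grip_width: 0.2
gripper_force: 0.0
time_s: 18.85
ee_pos: [670.2, 21.6, 207.9]
tcp_rot: [-0.0, -0.055, 0.998, 0.0]
force: [0.6, 0.4, 0.5]
grip_width: -0.0
gripper_force: 0.0
yaw 6.31 tilt -1.0 pos [670.2  21.6 207.9] -> d [1.2 0.2 8.9] turn 0.0 t 18.85
```

```bash
for i in 1 ; do echo '[0, 0, 2, 0, 0, 0, 0, 4, 0, 0, 0, 0, 6, 0, 0, 0, 0, 8, 0, 0, 0, 0, 8, 0, 0]' > rows.txt && python3 nudge.py rows.txt | grep -E 'pos|force'; echo '[0, 0, 1, 0, 0, 0, 0, 2, 0, 0, 0, 0, 3, 0, 0, 0, 0, 3, 0, 0]' > rows.txt && python3 nudge.py rows.txt| grep -E 'pos|force'; echo '[0, 0, 1, 0, 0, 0, 0, 2, 0, 0, 0, 0, 2, 0, 0, 0, 0, 2, 0, 0]' > rows.txt && python3 nudge.py rows.txt| grep -E 'pos|force'; done
```

```text
ee_pos: [670.2, 21.6, 199.9]
force: [-0.4, -0.4, 1.8]
gripper_force: 0.8
ee_pos: [670.3, 21.6, 197.0]
force: [-0.5, 0.6, 1.5]
gripper_force: 0.7
ee_pos: [670.3, 21.6, 196.8]
force: [-3.6, 0.1, 6.2]
gripper_force: 3.3
```

The foot bit after about 4 mm of travel, well short of the stop, so it is on the stack. I'll increase the push to about 15 N.

```bash
echo '[0, 0, 1, 0, 0, 0, 0, 2, 0, 0, 0, 0, 2, 0, 0, 0, 0, 2, 0, 0]' > rows.txt && python3 nudge.py rows.txt| grep -E 'pos|force'; echo '[0, 0, 0.5, 0, 0, 0, 0, 1, 0, 0, 0, 0, 1, 0, 0, 0, 0, 1, 0, 0, 0, 0, 1, 0, 0, 0, 0, 1, 0, 0]' > rows.txt && python3 nudge.py rows.txt| grep -E 'pos|force'
```

```text
ee_pos: [670.3, 21.6, 196.7]
force: [-6.5, -0.4, 13.3]
gripper_force: 6.4
ee_pos: [670.3, 21.6, 196.7]
force: [-7.9, 0.6, 15.2]
gripper_force: 7.9
```

```bash
echo '[0, 0, 0, 0, 0, 0, 0, 0, 0, 0, 0, 0, 0, 0, 0, 0, 0, 0, 0, 0]' > rows.txt && python3 nudge.py rows.txt| grep -E 'pos|force'; python3 -c "
from h import *
print(bot.job_done())"
```

```text
ee_pos: [670.4, 21.6, 196.7]
force: [-8.9, 0.4, 15.4]
gripper_force: 7.9
the job is handed in; nothing more can be done
None
```

Two packing plates are home around the stud, and I handed the job in with the arm pressing the pump down at about 15 N; the foot bites on the stack after about 4 mm of its 13 mm travel, the two spare plates were left where they lay, and the hand-in returned no verdict.

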